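# Stand the fallen measuring cylinder back on its mat

### The arm

A 7-joint arm with a two-finger parallel gripper is mounted at the origin on the work surface. World frame = base frame: x ahead of the robot, y to its left, z up, the work surface at z = 0. Lengths are in m, angles in degrees, forces in N, time in s.
With the tool pointing down it reaches from about 0.4 to 0.85 m from the base axis. Payload 6.9 kg.
Tool frame: the origin (TCP) lies at the very end of the fingers, on their centre line; the grasp point (between the pads) lies 19 mm behind it; y points along the fingers, x is the direction in which the jaws open and shut, and the axes are right-handed (so a half turn about y gives the same grasp; the last joint's range is limited). The gripper opens to 85 mm and grips with 20 to 120 N. Pads are 22 mm wide; open, the fingers measure 114 mm over their backs; the gripper's body (76 mm by 85 mm) begins 54 mm behind the grasp point. The pads swing forward as they close: fully open they stand 13 mm farther back than shut.
Start: joints at [-68.211, 29.078, -13.613, 85.955, 7.202, 65.827, -8.869], TCP at [0.17, 0.602, 0.202] pointing down, gripper open.
Joint ranges: [-176.47, 176.47], [-13.61, 117.27], [-81.72, 77.17], [0.22, 143.17], [-87.28, 267.28], [10, 112.55], [-165.47, 165.47]. Speed limits (degrees/s): [136.94, 136.94, 180, 180, 180, 180, 180].

### API

Orientations are given as a 3x3 rotation matrix whose columns are the frame's x, y, z axes.
In Python, from station import env gives the robot as it stands. The module is installed in compiled form; this text tells all that it offers.
- The arm moves only by the tool arm_command, never from a script. Its argument "commands" is a list of rows, each a list of 5 numbers: the shift along the tool's x, y, z in mm, then the turn about the tool's y in rad, then the opening, from 0 (shut) to 1 (fully open). In form: [[dx, dy, dz, twist, fingers], ...]. A call has 1 to 12 rows; each row is the pose to reach, as a shift and turn from the pose commanded when the call began, along the tool's axes at that moment; what a row does not reach only later rows make up. A row lasts 1/12 s, in which the tool goes at most 41.7 mm and 7.16 degrees, less where a joint would pass 70% of its speed; a pose out of reach is approached as far as the arm can. A call with a gripper value outside its range is refused whole. The fingers move at their own pace and stop on an object; the grip force is fixed at half the most. Time passes only in rows, so rows that repeat a pose let the fingers close. It gives the time, the measured TCP pose, the force and the opening at its end, in the units of the state.
- env.state(): the state, without advancing time (a new reading comes with each control period).
- env.read_camera(name): name is "side" or "top"; returns the picture (400x640x3 uint8, red, green, blue); there is no depth.
- env.calibration(name): a dict with "intrinsics" (3x3 intrinsics, pixels), "distortion" ([k1, k2, p1, p2, k3] as OpenCV has them; the pictures are not rectified), "rvec" (rotation vector, rad) and "tvec" (3), from world to camera coordinates, as OpenCV has them. Camera axes: x right, y down, z forward; pixel columns grow to the right and rows downward; lengths in m; the calibration is good to about 2 mm. A picture is of the moment at which its call begins. calibration takes no time and is no camera call.
- env.close_job(): hands the job in, once; it reports no verdict.
The state is a dict: "time": time; "joint_pos": joint angles; "qvel": joint speeds; "joint_torque": joint torques, N m; "position": TCP position; "tool_rot": TCP orientation; "wrist_force": force on the tool from outside, world axes, zero at the start; "torque": the same for the moment, N m; "width": finger opening in m.
Only numpy, scipy, OpenCV 4.12 (cv2) and the standard library are available. Lean on these libraries where they do the work, as an engineer would, in place of code of your own. Each camera call takes 0.05 s, during which the arm holds its last target. There are 200 camera calls.

### The job

One of the two plastic measuring cylinders by the balance has toppled over and lies on the bench. Pick it up and stand it upright on its foot on the square black rubber mat, with the whole foot on the mat, and let go. Leave the measuring cylinder that is already standing and the glass beaker where they are.

Things in the scene. Friction and masses are not known exactly. Their poses are not given: they have to be found in the camera images.
- fallen_cylinder: Toppled white plastic measuring cylinder, 0.1 kg, 150 mm long: tube, 32 mm outside, 26 mm bore, on a hexagonal foot 64 mm across flats, 8 mm thick (collar up to 18 mm). Origin: centre of foot's underside; z runs up the tube to the rim. It lies on a foot flat (+x side) and its rim; axis slopes 6.4 deg (16 in 142) down to the rim: 33 mm high at the underside, 23 at 85 mm along, 16 at the rim.
- mat: Square black rubber mat fixed on the bench, 140 x 140 mm, 3 mm thick. Origin: centre of its underside, on the bench; x and y along its sides, z up. Nothing stands on it at the start.
- standing_cylinder: A second measuring cylinder of the same shape and size as the fallen one, standing upright on the bench farther from the robot. Loose; leave it alone. Origin: centre of the foot's underside, z up.
- beaker: Glass beaker, open, 72 mm across the rim, 90 mm tall, standing upright on the bench farther from the robot. Loose; leave it alone. Origin: centre of its underside, z up.
Mind the look-alikes: they are no part of the job. Leave any orange or red look-alike of the fallen_cylinder alone. Several things look just like the mat: the one meant starts farthest from the robot's base.

How it is judged (in metres and radians):
At the end, for the whole second after the job is handed in: The fallen cylinder stands upright (within 7 degrees) and at rest with its foot down on the mat, the centre of its foot within 36 mm of the mat's centre along each side of the mat; the other cylinder and the beaker still stand within 30 mm of where they were (angle between fallen_cylinder's own z axis and vertical below 0.12 rad and x of fallen_cylinder in the frame of mat between -0.036 and 0.036 m and y of fallen_cylinder in the frame of mat between -0.036 and 0.036 m and height (world z) of fallen_cylinder below 0.008 m and linear speed of fallen_cylinder below 0.03 m/s and angular speed of fallen_cylinder below 0.3 rad/s and not (distance of any of standing_cylinder, beaker from where it was at the start of the episode above 0.03 m or angle between any of standing_cylinder, beaker's own z axis and vertical above 0.3 rad)); the robot touches nothing.
It fails at once if the standing measuring cylinder was tipped or moved by more than 30 mm (distance of standing_cylinder from where it was at the start of the episode above 0.03 m or angle between standing_cylinder's own z axis and vertical above 0.3 rad).
It fails at once if the beaker was tipped or moved by more than 30 mm (distance of beaker from where it was at the start of the episode above 0.03 m or angle between beaker's own z axis and vertical above 0.3 rad).
It also fails if it takes over 35 s, if anything falls off the work surface, if the arm or the gripper's body presses on something with over 40 N, if the wrist force passes 120 N, or if a joint passes its speed limit or range.

## Working session

There is one attempt and no reset: what is moved stays moved. The work goes in short steps, Python scripts to look and compute and a tool call to move; the robot and the scene stay as the last step left them, time stands still between calls to the robot, and variables do not carry over. Pictures are saved under pics/ and viewed, about 8 in all and at most 12, crops included, and the job is handed in when it is done.

Besides the shell and the picture viewer there is one more tool, called after ">>>" by a JSON object that holds its "fn" and its "kwargs", one argument or row to a line. arm_command: Moves the arm, as the interface text tells. Its arguments: {"type":"object","properties":{"commands":{"type":"array"}},"required":["commands"]}

```bash
mkdir -p pics; cat > h.py <<'E'
import numpy as np, cv2
from station import env
def ray(cam,uv):
    c=env.calibration(cam);K=np.array(c["intrinsics"],float);D=np.array(c["distortion"],float)
    R=cv2.Rodrigues(np.array(c["rvec"],float))[0];t=np.array(c["tvec"],float).ravel()
    p=cv2.undistortPoints(np.array(uv,float).reshape(-1,1,2),K,D).reshape(-1,2)
    d=np.c_[p,np.ones(len(p))]@R
    return -R.T@t,d
def plane(cam,uv,z):
    o,d=ray(cam,uv); return o+d*((z-o[2])/d[:,2])[:,None]
def snap(cam,name):
    im=env.read_camera(cam); cv2.imwrite(f"pics/{name}.png",im[...,::-1]); return im
E
python3 - <<'E'
from h import *
snap("top","t0");snap("side","s0")
for c in("top","side"): print(c,ray(c,[[320,200]]))
s=env.state();print(s["time"],s["position"],np.round(s["tool_rot"],3),s["width"])
E
```

```text
top (array([0.29521641, 0.12701431, 1.09821235]), array([[ 0.19785374, -0.01900144, -0.98009561]]))
side (array([-0.29332481, -0.6350902 ,  0.80655013]), array([[ 0.61164693,  0.548416  , -0.57046902]]))
0.1 [0.16952475 0.60106046 0.20130889] [[ 0.271 -0.    -0.962]
 [ 0.962 -0.002  0.271]
 [-0.002 -1.    -0.   ]] 0.08553273909300238
```

View pics/t0.png

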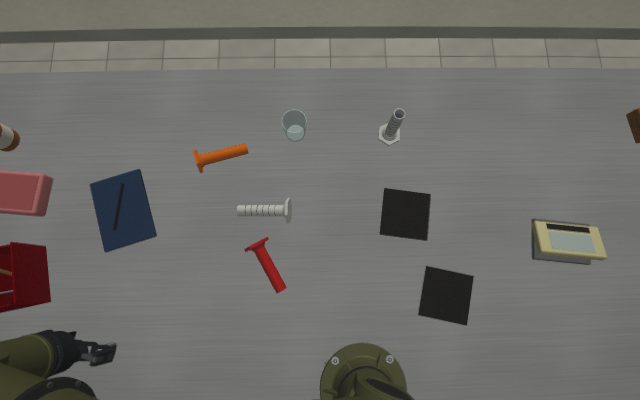

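View pics/s0.png

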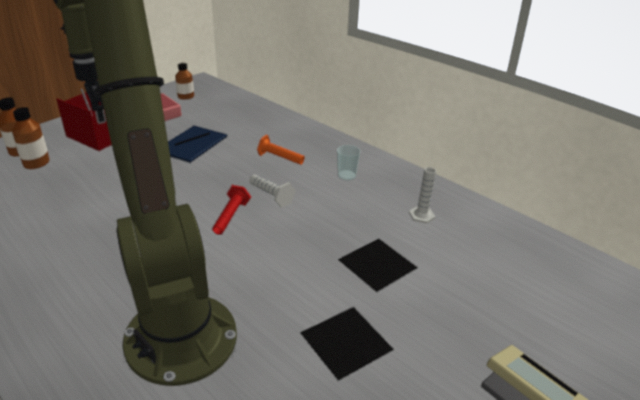

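The top view shows the fallen white cylinder lying from its rim at (237,210) to its foot at (290,210). The mats are at (405,214) and (446,295), with the base at (363,390), so the first mat is the farther one. The beaker is at (294,125) and the standing cylinder at (390,132). The side view agrees.

```bash
python3 - <<'E'
from h import *
im=cv2.imread("pics/t0.png");hsv=cv2.cvtColor(im,cv2.COLOR_BGR2HSV)
m=(im.max(2)<60).astype(np.uint8)[150:340,360:490]
cs,_=cv2.findContours(m,0,1)
for c in cs:
    if cv2.contourArea(c)>800:
        b=cv2.boxPoints(cv2.minAreaRect(c+np.array([360,150])));p=plane("top",b,.003)
        print("mat",p.mean(0).round(4),np.linalg.norm(p.mean(0)[:2]).round(3),np.linalg.norm(p-np.roll(p,1,0),axis=1).round(3),"edge dir",np.degrees(np.arctan2(*(p[1]-p[0])[1::-1])).round(1))
x0,y0=225,185
roi=im[y0:235,x0:305].astype(int)
m=(roi.min(2)>150).astype(np.uint8)
cs,_=cv2.findContours(m,0,1);c=max(cs,key=cv2.contourArea).reshape(-1,2)+[x0,y0]
print(cv2.boundingRect(c),cv2.contourArea(c))
ys,xs=np.nonzero(m)
xs+=x0;ys+=y0
for u in range(234,296,4):
    s=ys[xs==u]
    if len(s): print(u,s.min(),s.max(),plane("top",[[u,(s.min()+s.max())/2]],.023).round(3)[0])
cv2.imwrite("pics/c0.png",cv2.resize(im[180:240,220:310],None,fx=8,fy=8))
for n,u in (("beak",[294,132]),("stand",[390,136])):print(n,plane("top",[u],.0)[0].round(3))
E
```

```text
mat [ 0.2363 -0.245   0.003 ] 0.34 [0.143 0.138 0.146 0.138] edge dir -16.2
mat [ 0.4717 -0.1427  0.003 ] 0.493 [0.139 0.139 0.142 0.139] edge dir -9.9
(275, 205, 8, 5) 25.0
238 206 208 [0.496 0.341 0.023]
242 205 208 [0.497 0.33  0.023]
246 206 208 [0.495 0.318 0.023]
250 205 207 [0.498 0.307 0.023]
254 205 208 [0.496 0.295 0.023]
258 206 208 [0.495 0.284 0.023]
262 205 206 [0.499 0.273 0.023]
266 205 209 [0.494 0.261 0.023]
270 205 208 [0.496 0.25  0.023]
274 205 205 [0.5   0.238 0.023]
278 205 209 [0.494 0.227 0.023]
282 205 207 [0.497 0.215 0.023]
286 200 208 [0.502 0.204 0.023]
beak [0.729 0.181 0.   ]
stand [ 0.713 -0.112  0.   ]
```

View pics/c0.png

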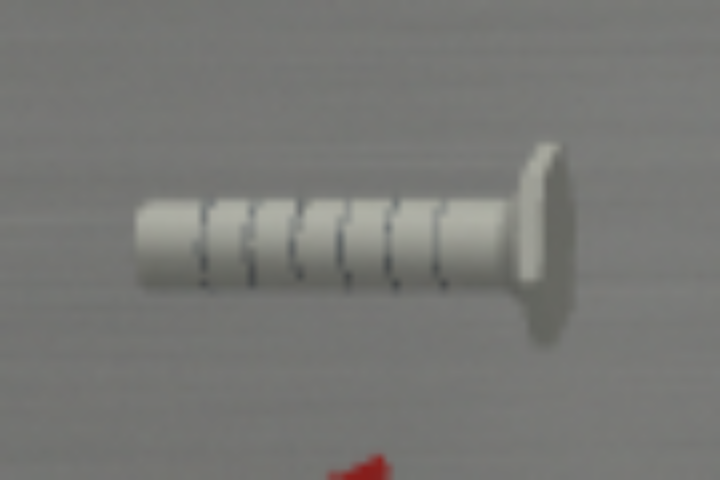

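```bash
python3 - <<'E'
from h import *
a=plane("top",[[237,210.6]],.018)[0];b=plane("top",[[283,210.6]],.029)[0]
ax=(a-b);ax[2]=0;ax/=np.linalg.norm(ax);print("rim",a,"neck",b,np.linalg.norm(a-b),"axis",np.degrees(np.arctan2(ax[1],ax[0])))
s=env.state();R=np.array(s["tool_rot"]);p=np.array(s["position"])
for back in(.035,):
    G=a-ax*back; G[2]=.15
    print("G",G,"shift",(R.T@(G-p)*1000).round(1))
# required yaw: tool x perpendicular to ax
yaw=np.degrees(np.arctan2(R[1,0],R[0,0]));want=np.degrees(np.arctan2(ax[1],ax[0]))-90
print(yaw,want,"twist",np.radians(yaw-want))
E
```

```text
rim [0.48628543 0.34471354 0.018     ] neck [0.48209849 0.21206136 0.029     ] 0.1331733114751145 axis 88.19215412815117
G [0.48518127 0.30973096 0.15      ] shift [-194.7   51.6 -382.9]
74.25605902828417 -1.8078458718488264 twist 1.3275655824311694
```

>>> {"fn": "arm_command", "kwargs": {
  "commands": [
    [-18, 5, -35, 0.12, 0.65],
    [-36, 10, -70, 0.24, 0.65],
    [-54, 15, -105, 0.36, 0.65],
    [-72, 20, -140, 0.48, 0.65],
    [-90, 25, -175, 0.6, 0.65],
    [-108, 30, -210, 0.72, 0.65],
    [-125, 35, -245, 0.84, 0.65],
    [-143, 40, -280, 0.96, 0.65],
    [-160, 45, -315, 1.08, 0.65],
    [-178, 50, -350, 1.2, 0.65],
    [-195, 52, -383, 1.32, 0.65],
    [-195, 52, -383, 1.328, 0.65]
  ]
}}

```text
time: 1.1
position: [0.4912, 0.3017, 0.1494]
tool_rot: [[0.999, 0.003, 0.049], [-0.049, -0.005, 0.999], [0.003, -1.0, -0.005]]
wrist_force: [0.6, -1.4, 0.3]
width: 0.0554
```

```bash
python3 - <<'E'
from h import *
s=env.state();R=np.array(s["tool_rot"]);p=np.array(s["position"])
print(s["time"],p,R.round(3),s["width"],(R.T@(np.array([.4852,.3097,.003])-p)*1000).round(1))
E
```

```text
1.1 [0.49122732 0.30172849 0.14943892] [[ 0.999  0.003  0.049]
 [-0.049 -0.005  0.999]
 [ 0.003 -1.    -0.005]] 0.05537924660152782 [ -6.9 146.4   8.4]
```

>>> {"fn": "arm_command", "kwargs": {
  "commands": [
    [0, 0, 0, 0, 0.65],
    [0, 35, 0, 0, 0.65],
    [0, 70, 0, 0, 0.65],
    [0, 105, 0, 0, 0.65],
    [0, 130, 0, 0, 0.65],
    [0, 144, 0, 0, 0.65],
    [0, 144, 0, 0, 0.65]
  ]
}}

```text
time: 1.68
position: [0.4818, 0.3103, 0.0027]
tool_rot: [[1.0, -0.006, 0.028], [-0.028, -0.003, 1.0], [-0.006, -1.0, -0.003]]
wrist_force: [-0.3, -0.2, -0.4]
width: 0.0556
```

```bash
python3 - <<'E'
from h import *
im=snap("top","t1");im2=snap("side","s1")
a=cv2.resize(im[150:260,200:320],None,fx=5,fy=4.5);b=cv2.resize(im2[110:230,220:350],None,fx=3,fy=3)
cv2.imwrite("pics/c1.png",np.hstack([im[130:290,180:340].repeat(2,0).repeat(2,1),im2[60:220,200:360].repeat(2,0).repeat(2,1)])[...,::-1])
E
```

```text
(no output)
```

View pics/c1.png

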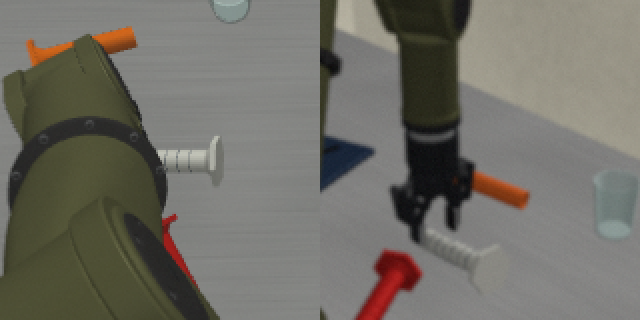

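The fingers straddle the tube near the rim, at about (440,225) in the picture. I'll close lightly first.

>>> {"fn": "arm_command", "kwargs": {
  "commands": [
    [0, 0, 0, 0, 0.36],
    [0, 0, 0, 0, 0.36],
    [0, 0, 0, 0, 0.36],
    [0, 0, 0, 0, 0.36]
  ]
}}

```text
time: 2.12
position: [0.4858, 0.3103, 0.0071]
tool_rot: [[0.999, 0.001, 0.032], [-0.032, 0.001, 0.999], [0.001, -1.0, 0.001]]
wrist_force: [-0.3, -0.1, 0.3]
width: 0.0304
```

>>> {"fn": "arm_command", "kwargs": {
  "commands": [
    [0, -10, 0, 0, 0.36],
    [0, -25, 0, 0, 0.36],
    [0, -40, 0, 0, 0.36],
    [0, -40, 0, 0, 0.36],
    [0, -40, 0, 0, 0.36]
  ]
}}

```text
time: 2.53
position: [0.486, 0.3104, 0.0475]
tool_rot: [[0.999, 0.002, 0.032], [-0.032, 0.002, 0.999], [0.002, -1.0, 0.002]]
wrist_force: [-0.2, -0.2, -0.5]
width: 0.0307
```

```bash
python3 - <<'E'
from h import *
im2=snap("side","s2");cv2.imwrite("pics/c2.png",im2[60:220,200:360].repeat(3,0).repeat(3,1)[...,::-1])
E
```

```text
(no output)
```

View pics/c2.png

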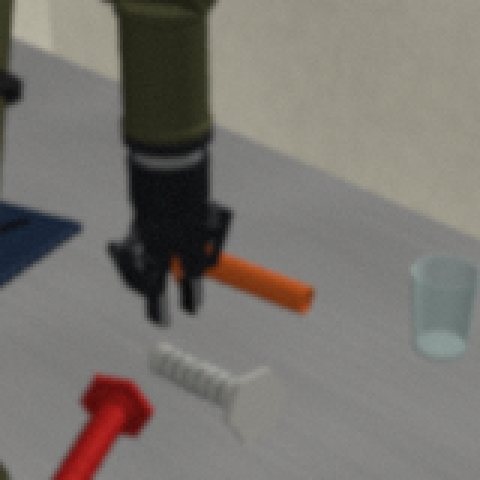

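The cylinder was not lifted: the pads closed above the tube's widest line. I'll go about 7 mm lower and close fully.

>>> {"fn": "arm_command", "kwargs": {
  "commands": [
    [0, 0, 0, 0, 0.6],
    [0, 0, 0, 0, 0.6],
    [0, 20, 0, 0, 0.6],
    [0, 40, 0, 0, 0.6],
    [0, 46, 0, 0, 0.6],
    [0, 46, 0, 0, 0.36],
    [0, 46, 0, 0, 0.36],
    [0, 46, 0, 0, 0.36],
    [0, 46, 0, 0, 0.36]
  ]
}}

```text
time: 3.33
position: [0.4859, 0.3102, 0.001]
tool_rot: [[0.999, 0.001, 0.032], [-0.032, 0.001, 0.999], [0.001, -1.0, 0.001]]
wrist_force: [-0.0, -0.1, -0.2]
width: 0.0306
```

>>> {"fn": "arm_command", "kwargs": {
  "commands": [
    [0, 0, 0, 0, 0.2],
    [0, 0, 0, 0, 0.2],
    [0, 0, 0, 0, 0.2]
  ]
}}

```text
time: 3.58
position: [0.4861, 0.3106, 0.0018]
tool_rot: [[0.999, 0.002, 0.032], [-0.032, 0.002, 0.999], [0.002, -1.0, 0.002]]
wrist_force: [-1.3, -0.6, 10.2]
width: 0.0171
```

```bash
python3 - <<'E'
from h import *
im2=snap("side","s3");im=snap("top","t3")
cv2.imwrite("pics/c3.png",np.hstack([cv2.resize(im2[130:210,220:320],None,fx=5,fy=5),cv2.resize(im[190:230,240:300],None,fx=5,fy=10)])[...,::-1])
E
```

```text
(no output)
```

View pics/c3.png

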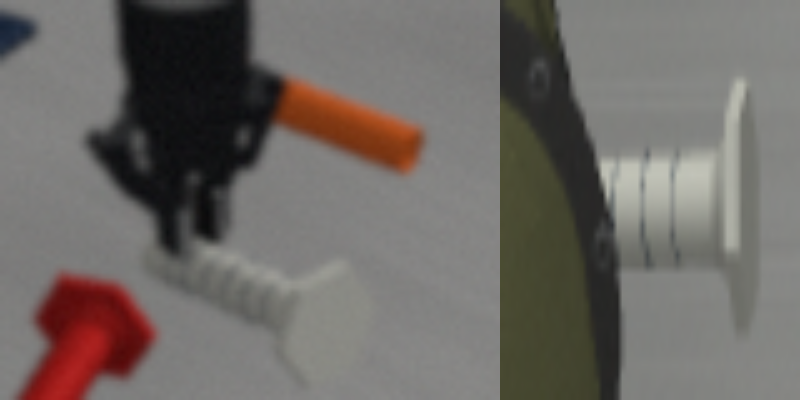

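```bash
python3 - <<'E'
from h import *
c=env.calibration("side");s=env.state();p=np.array(s["position"]);R=np.array(s["tool_rot"])
def pr(P):return cv2.projectPoints(np.array(P,float).reshape(-1,1,3),*[np.array(c[k],float) for k in("rvec","tvec","intrinsics","distortion")])[0].reshape(-1,2)
a=np.array([.4863,.3447,.018]);b=np.array([.4821,.2121,.029])
P=[p,p+[0,0,.02],p+R[:,0]*.012,p-R[:,0]*.012,a,b]
print(p,pr(P).round(1).tolist()); print(((pr(P)-[220,130])*5).round().tolist())
E
```

```text
[0.48610285 0.31061459 0.00187161] [[258.8, 187.3], [258.5, 181.7], [261.9, 185.8], [255.6, 188.8], [251.2, 178.3], [280.2, 193.7]]
[[194.0, 287.0], [193.0, 258.0], [210.0, 279.0], [178.0, 294.0], [156.0, 241.0], [301.0, 318.0]]
```

```bash
python3 - <<'E'
from h import *
def pr(cam,P):
    c=env.calibration(cam);return cv2.projectPoints(np.array(P,float).reshape(-1,1,3),*[np.array(c[k],float) for k in("rvec","tvec","intrinsics","distortion")])[0].reshape(-1,2).round(1).tolist()
print("side mat corners",plane("side",[[378,239],[417,266],[378,291],[339,264]],.003).round(3).tolist(), plane("side",[[378,239],[417,266],[378,291],[339,264]],.003).mean(0))
print("side rim z.016",plane("side",[[251,181.5]],.016),"neck",plane("side",[[277,188.5]],.029))
p0=np.array([.1695,.6011,.2013])
x=np.array([.271,.962,0])*.05
print("start tcp top",pr("top",[p0,p0+x,p0-x]),"side",pr("side",[p0,p0+[0,0,.05]]))
print("red rim etc", env.state()["joint_pos"])
im=cv2.imread("pics/t0.png");im2=cv2.imread("pics/s0.png")
cv2.imwrite("pics/c4.png",np.hstack([cv2.resize(im[310:400,40:130],None,fx=4,fy=4),cv2.resize(im2[40:130,60:150],None,fx=4,fy=4)]))
E
```

```text
side mat corners [[0.548, -0.089, 0.003], [0.534, -0.221, 0.003], [0.398, -0.206, 0.003], [0.403, -0.081, 0.003]] [ 0.47059179 -0.14941497  0.003     ]
side rim z.016 [[0.47633416 0.3339268  0.016     ]] neck [[0.49342288 0.23781293 0.029     ]]
start tcp top [[104.1, 337.5], [83.3, 331.5], [125.0, 343.5]] side [[101.8, 129.4], [98.1, 113.0]]
red rim etc [-39.26804579  37.96919879   6.73603817 106.83561514  -7.17420473
  35.44663331 -29.92828166]
```

View pics/c4.png

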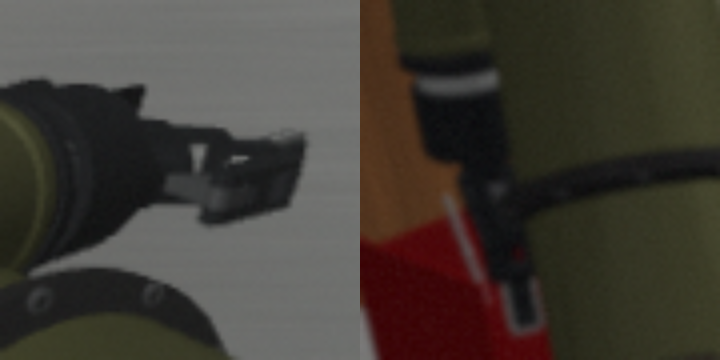

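Both the pixels and the 10 N reading fit the real fingertips being about 30 mm above the reported TCP, resting on the tube's crown. I'll open, descend in small steps and watch the force.

>>> {"fn": "arm_command", "kwargs": {
  "commands": [
    [0, 0, 0, 0, 0.6],
    [0, 0, 0, 0, 0.6],
    [0, 0, 0, 0, 0.6],
    [0, 4, 0, 0, 0.6],
    [0, 8, 0, 0, 0.6]
  ]
}}

```text
time: 4.1
position: [0.4854, 0.31, -0.0081]
tool_rot: [[0.999, 0.0, 0.032], [-0.032, 0.0, 0.999], [0.0, -1.0, 0.0]]
wrist_force: [0.4, 0.4, -0.7]
width: 0.0509
```

>>> {"fn": "arm_command", "kwargs": {
  "commands": [
    [0, 2, 0, 0, 0.6],
    [0, 4, 0, 0, 0.6],
    [0, 6, 0, 0, 0.6]
  ]
}}

```text
time: 4.35
position: [0.4852, 0.3098, -0.0144]
tool_rot: [[0.999, -0.001, 0.032], [-0.032, -0.0, 0.999], [-0.0, -1.0, -0.0]]
wrist_force: [0.6, 1.2, -0.2]
width: 0.0513
```

```bash
python3 - <<'E'
from h import *
im2=snap("side","s5")
cv2.imwrite("pics/c5.png",cv2.resize(im2[100:220,200:360],None,fx=5,fy=5)[...,::-1])
E
```

```text
(no output)
```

View pics/c5.png

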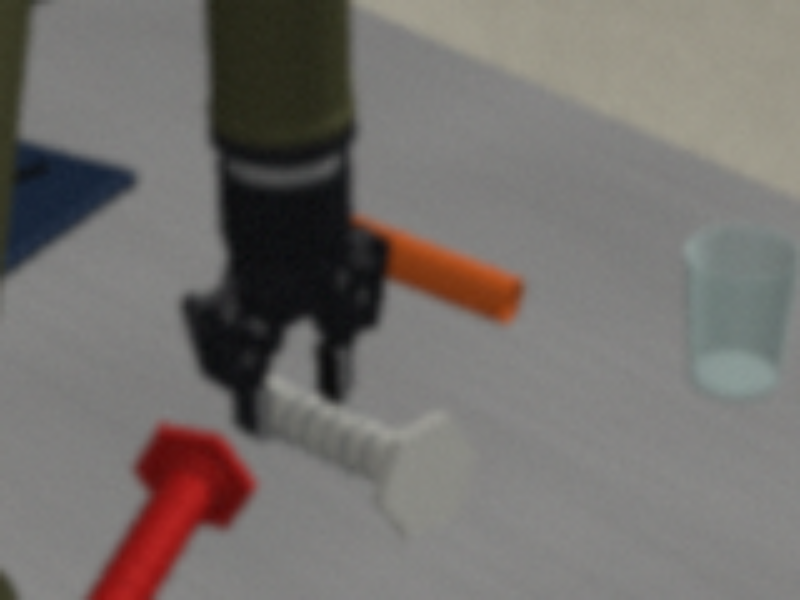

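>>> {"fn": "arm_command", "kwargs": {
  "commands": [
    [0, 3, 0, 0, 0.6],
    [0, 6, 0, 0, 0.6],
    [0, 8, 0, 0, 0.6]
  ]
}}

```text
time: 4.65
position: [0.4852, 0.3099, -0.0223]
tool_rot: [[0.999, -0.0, 0.032], [-0.032, -0.0, 0.999], [-0.0, -1.0, -0.0]]
wrist_force: [0.1, 0.1, -0.3]
width: 0.0516
```

>>> {"fn": "arm_command", "kwargs": {
  "commands": [
    [0, 2, 0, 0, 0.6],
    [0, 4, 0, 0, 0.6],
    [0, 4, 0, 0, 0.6]
  ]
}}

```text
time: 4.9
position: [0.4851, 0.3098, -0.0263]
tool_rot: [[0.999, -0.0, 0.032], [-0.032, -0.0, 0.999], [-0.0, -1.0, -0.0]]
wrist_force: [0.2, 0.6, 0.2]
width: 0.0512
```

>>> {"fn": "arm_command", "kwargs": {
  "commands": [
    [0, 0, 0, 0, 0.36],
    [0, 0, 0, 0, 0.36],
    [0, 0, 0, 0, 0.36]
  ]
}}

```text
time: 5.15
position: [0.4855, 0.31, -0.0258]
tool_rot: [[0.999, 0.0, 0.032], [-0.032, 0.0, 0.999], [0.0, -1.0, 0.0]]
wrist_force: [0.5, 0.3, -0.3]
width: 0.0307
```

>>> {"fn": "arm_command", "kwargs": {
  "commands": [
    [0, 0, 0, 0, 0.3],
    [0, 0, 0, 0, 0.3],
    [0, 0, 0, 0, 0.3]
  ]
}}

```text
time: 5.4
position: [0.4855, 0.31, -0.0257]
tool_rot: [[0.999, 0.0, 0.032], [-0.032, 0.0, 0.999], [0.0, -1.0, 0.0]]
wrist_force: [-0.2, -0.3, 2.9]
width: 0.0294
```

```bash
python3 - <<'E'
from h import *
im2=snap("side","s6")
cv2.imwrite("pics/c6.png",cv2.resize(im2[140:220,220:320],None,fx=8,fy=7.5,interpolation=2)[...,::-1])
E
```

```text
(no output)
```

View pics/c6.png

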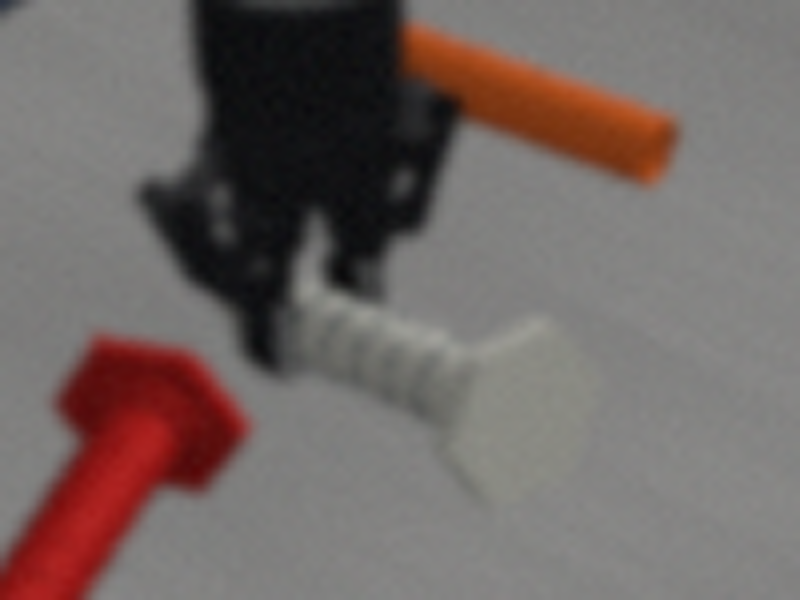

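Now it is gripping: the width stopped at 29.4 mm against a commanded 25.5 mm. I'll lift and see whether the foot swings down.

>>> {"fn": "arm_command", "kwargs": {
  "commands": [
    [0, -5, 0, 0, 0.3],
    [0, -15, 0, 0, 0.3],
    [0, -30, 0, 0, 0.3],
    [0, -50, 0, 0, 0.3],
    [0, -70, 0, 0, 0.3],
    [0, -90, 0, 0, 0.3],
    [0, -100, 0, 0, 0.3],
    [0, -100, 0, 0, 0.3],
    [0, -100, 0, 0, 0.3]
  ]
}}

```text
time: 6.2
position: [0.4853, 0.3101, 0.0744]
tool_rot: [[0.999, 0.001, 0.032], [-0.032, 0.001, 0.999], [0.001, -1.0, 0.001]]
wrist_force: [-0.4, -1.0, -0.8]
width: 0.0299
```

```bash
python3 - <<'E'
from h import *
im2=snap("side","s7")
cv2.imwrite("pics/c7.png",cv2.resize(im2[100:220,200:360],None,fx=5,fy=5)[...,::-1])
E
```

```text
(no output)
```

View pics/c7.png

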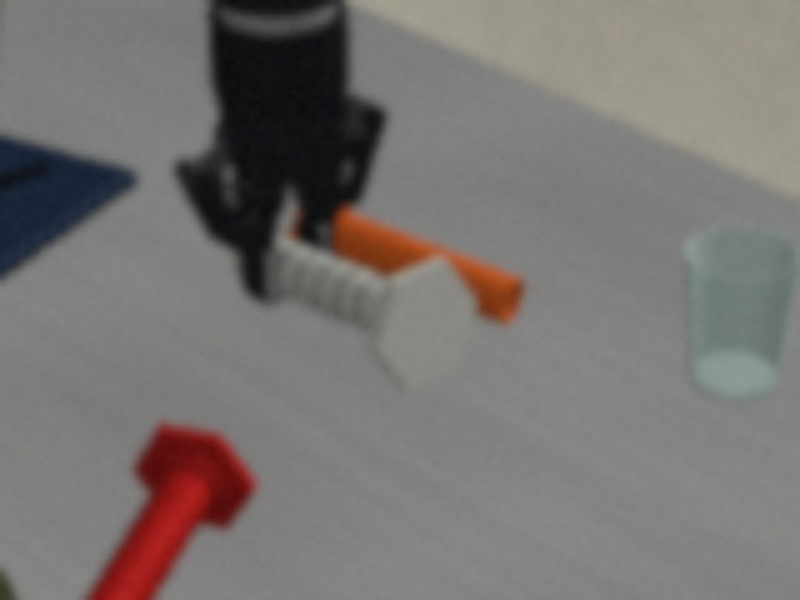

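It holds firmly with no swing: the tube is still horizontal, about 100 mm up. I'll carry it over the mat and loosen the grip there so it pivots with the foot near the surface.

>>> {"fn": "arm_command", "kwargs": {
  "commands": [
    [0, 0, -8, 0, 0.28],
    [0, 0, -24, 0, 0.28],
    [0, 0, -46, 0, 0.28],
    [0, 0, -70, 0, 0.28],
    [0, 0, -95, 0, 0.28],
    [0, 0, -120, 0, 0.28],
    [0, 0, -145, 0, 0.28],
    [0, 0, -170, 0, 0.28],
    [0, 0, -195, 0, 0.28],
    [0, 0, -220, 0, 0.28],
    [0, 0, -245, 0, 0.28],
    [0, 0, -270, 0, 0.28]
  ]
}}

```text
time: 7.25
position: [0.4751, 0.0371, 0.0734]
tool_rot: [[0.999, -0.002, 0.033], [-0.033, -0.001, 0.999], [-0.002, -1.0, -0.001]]
wrist_force: [0.6, -0.7, -1.4]
width: 0.0296
```

>>> {"fn": "arm_command", "kwargs": {
  "commands": [
    [0, 0, -25, 0, 0.28],
    [0, 0, -50, 0, 0.28],
    [0, 0, -75, 0, 0.28],
    [0, 0, -100, 0, 0.28],
    [0, 0, -125, 0, 0.28],
    [0, 0, -150, 0, 0.28],
    [0, 0, -168, 0, 0.28],
    [0, 0, -180, 0, 0.28],
    [0, 0, -185, 0, 0.28],
    [0, 0, -185, 0, 0.28],
    [0, 0, -185, 0, 0.28]
  ]
}}

```text
time: 8.17
position: [0.4703, -0.1441, 0.0738]
tool_rot: [[0.999, -0.001, 0.032], [-0.032, 0.001, 0.999], [-0.001, -1.0, 0.001]]
wrist_force: [-0.3, 0.1, -0.8]
width: 0.0299
```

```bash
cat >> h.py <<'E'
def white(cam,name,ctr,half=60):
    im=snap(cam,name).astype(int); x0,y0=max(ctr[0]-half,0),max(ctr[1]-half,0)
    r=im[y0:y0+2*half,x0:x0+2*half]
    m=((r.min(2)>125)&(r.max(2)-r.min(2)<25)).astype(np.uint8)
    cs,_=cv2.findContours(m,0,1)
    for c in cs:
        if cv2.contourArea(c)>25:
            c=c.reshape(-1,2)+[x0,y0]; rc=cv2.minAreaRect(c)
            print(cam,"blob",cv2.boundingRect(c),"rect",np.round(rc[0]).tolist(),np.round(rc[1]).tolist(),round(rc[2]))
def proj(cam,P):
    c=env.calibration(cam);return cv2.projectPoints(np.array(P,float).reshape(-1,1,3),*[np.array(c[k],float) for k in("rvec","tvec","intrinsics","distortion")])[0].reshape(-1,2).round(1).tolist()
E
python3 - <<'E'
from h import *
p=proj("side",[[.471,-.145,z] for z in(.003,.12)]+[[.471,-.26,.12]]);print(p)
white("side","s8",[int(p[1][0])+10,int(p[1][1])],50)
print(env.state()["time"],env.state()["position"])
E
```

```text
[[376.8, 263.3], [382.0, 225.5], [423.7, 248.6]]
side blob (342, 266, 11, 9) rect [347.0, 270.0] [10.0, 8.0] 0
side blob (381, 175, 61, 100) rect [411.0, 224.0] [99.0, 60.0] 90
side blob (342, 175, 35, 80) rect [359.0, 214.0] [79.0, 34.0] 90
8.2167 [ 0.47055164 -0.14363765  0.07386206]
```

>>> {"fn": "arm_command", "kwargs": {
  "commands": [
    [0, 0, 0, 0, 0.33],
    [0, 0, 0, 0, 0.33],
    [0, 0, 0, 0, 0.34],
    [0, 0, 0, 0, 0.34],
    [0, 0, 0, 0, 0.34]
  ]
}}

```text
time: 8.63
position: [0.4708, -0.1445, 0.0741]
tool_rot: [[1.0, 0.0, 0.031], [-0.031, -0.0, 1.0], [0.0, -1.0, -0.0]]
wrist_force: [0.1, -0.4, -0.7]
width: 0.0297
```

```bash
cat >> h.py <<'E'
def cyl(name,old="s0"):
    im=snap("side",name).astype(int); b=cv2.imread(f"pics/{old}.png")[...,::-1].astype(int)
    m=((abs(im-b).sum(2)>45)&(im.min(2)>135)&(im.max(2)-im.min(2)<30)).astype(np.uint8)
    n,l,st,ce=cv2.connectedComponentsWithStats(m)
    for i in range(1,n):
        if st[i,4]>60 and st[i,0]>300:
            v,u=np.nonzero(l==i); e=cv2.PCACompute2(np.c_[u,v].astype(float),None)
            print("cyl",st[i].tolist(),ce[i].round(1),"dir",e[1][0].round(2),"sd",np.sqrt(e[2]).ravel().round(1))
E
python3 - <<'E'
from h import *
cyl("s9"); print(env.state()["width"])
E
```

```text
0.029716348981196506
```

```bash
python3 - <<'E'
import cv2,numpy as np
a=cv2.imread("pics/s9.png").astype(int);b=cv2.imread("pics/s0.png").astype(int)
for v in range(212,300,8): print(v,[f"{a[v,u].mean():.0f}/{b[v,u].mean():.0f}" for u in range(370,450,8)])
E
```

```text
212 ['14/131', '20/131', '22/132', '41/137', '134/135', '142/143', '105/104', '123/123', '131/133', '131/128']
220 ['17/129', '20/131', '65/133', '133/135', '134/133', '136/134', '124/122', '158/159', '132/134', '134/133']
228 ['105/129', '40/129', '111/132', '130/134', '158/134', '135/135', '136/136', '141/132', '138/137', '134/135']
236 ['130/130', '100/131', '113/129', '99/133', '110/134', '129/135', '140/133', '135/136', '135/134', '132/133']
244 ['22/23', '19/16', '65/65', '131/130', '125/131', '103/137', '122/134', '135/136', '136/134', '136/136']
252 ['18/19', '18/18', '17/20', '21/19', '131/133', '133/132', '133/130', '134/139', '135/136', '137/136']
260 ['19/22', '17/19', '21/19', '16/19', '15/14', '124/123', '121/137', '132/135', '135/133', '138/137']
268 ['15/20', '19/17', '19/19', '17/17', '18/17', '18/22', '126/127', '137/138', '134/135', '133/135']
276 ['20/22', '13/18', '21/17', '17/21', '64/65', '135/136', '134/134', '138/138', '135/136', '134/136']
284 ['20/21', '17/17', '21/22', '134/134', '134/134', '138/139', '134/136', '133/136', '134/131', '137/134']
292 ['130/130', '116/117', '135/134', '135/134', '135/136', '133/132', '133/133', '132/130', '133/135', '134/134']
```

>>> {"fn": "arm_command", "kwargs": {
  "commands": [
    [0, 0, 0, 0, 0.345],
    [0, 0, 0, 0, 0.345],
    [0, 0, 0, 0, 0.35],
    [0, 0, 0, 0, 0.35],
    [0, 0, 0, 0, 0.35]
  ]
}}

```text
time: 9.1
position: [0.4708, -0.1449, 0.0741]
tool_rot: [[0.999, -0.0, 0.032], [-0.032, -0.0, 0.999], [-0.0, -1.0, -0.0]]
wrist_force: [-0.5, 0.6, -0.2]
width: 0.0298
```

```bash
cat >> h.py <<'E'
def foot(name):
    im=cv2.blur(snap("side",name),(3,3)).astype(int); b=cv2.blur(cv2.imread("pics/s0.png")[...,::-1],(3,3)).astype(int)
    m=((abs(im-b).max(2)>14)&(im.mean(2)>75)&(im.max(2)-im.min(2)<22)).astype(np.uint8)
    m[:,:300]=0;m[:,500:]=0
    m=cv2.morphologyEx(m,cv2.MORPH_CLOSE,np.ones((5,5)))
    n,l,st,ce=cv2.connectedComponentsWithStats(m)
    for i in range(1,n):
        if st[i,4]>60: print("cyl",st[i].tolist(),ce[i].round(1))
    print("w",env.state()["width"])
E
python3 - <<'E'
from h import *
foot("s10")
E
```

```text
cyl [311, 0, 125, 261, 1730] [391.3 158.4]
w 0.029898307278979495
```

>>> {"fn": "arm_command", "kwargs": {
  "commands": [
    [0, 0, 0, 0, 0.355],
    [0, 0, 0, 0, 0.355],
    [0, 0, 0, 0, 0.355],
    [0, 0, 0, 0, 0.355]
  ]
}}

```text
time: 9.48
position: [0.4707, -0.1449, 0.0741]
tool_rot: [[0.999, -0.0, 0.032], [-0.032, -0.0, 0.999], [-0.0, -1.0, -0.0]]
wrist_force: [-0.1, -0.1, -0.8]
width: 0.0303
```

```bash
sed -i 's/m\[:,:300\]=0/m[:,:300]=0;m[:222]=0/' h.py; python3 - <<'E'
from h import *
foot("s11")
E
```

```text
cyl [366, 222, 64, 39, 740] [400.3 235.7]
w 0.030313721949469186
```

>>> {"fn": "arm_command", "kwargs": {
  "commands": [
    [0, 0, 0, 0, 0.36],
    [0, 0, 0, 0, 0.36],
    [0, 0, 0, 0, 0.36]
  ]
}}

```text
time: 9.78
position: [0.4714, -0.1448, 0.0744]
tool_rot: [[0.999, 0.001, 0.032], [-0.032, -0.0, 0.999], [0.001, -1.0, -0.0]]
wrist_force: [1.7, 3.5, 6.0]
width: 0.0309
```

```bash
python3 - <<'E'
from h import *
foot("s12")
E
```

```text
cyl [367, 222, 48, 57, 992] [392.7 252.9]
w 0.030773913653414694
```

```bash
python3 - <<'E'
from h import *
im=cv2.imread("pics/s12.png");im2=snap("side","s13")[...,::-1]
cv2.imwrite("pics/c13.png",cv2.resize(im2[160:300,320:460],None,fx=4,fy=4))
foot("s14");print(env.state()["wrist_force"],env.state()["torque"])
E
```

```text
cyl [367, 222, 47, 57, 975] [392.6 252.9]
w 0.030834053257412473
[1.45933463 1.40744185 3.52727472] [ 0.25834541 -0.36383927  0.02153042]
```

View pics/c13.png

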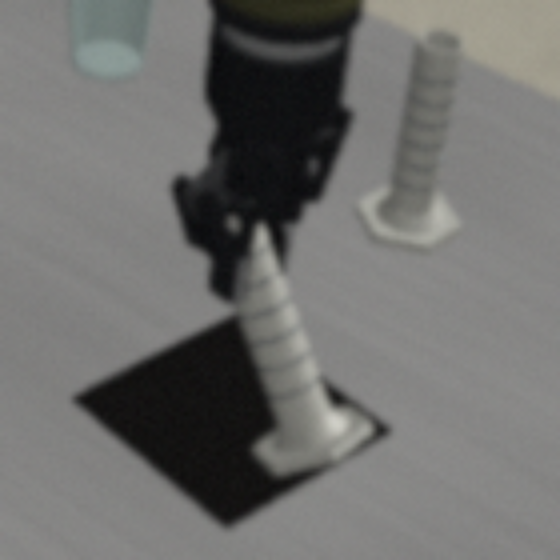

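The tube pivoted. It is now about 25 to 30° from vertical, with the foot's lower edge on the mat near (310,450) in the picture. I'll raise 8 mm so it can finish swinging.

>>> {"fn": "arm_command", "kwargs": {
  "commands": [
    [0, -2, 0, 0, 0.36],
    [0, -4, 0, 0, 0.36],
    [0, -6, 0, 0, 0.36],
    [0, -8, 0, 0, 0.36],
    [0, -8, 0, 0, 0.36],
    [0, -8, 0, 0, 0.36],
    [0, -8, 0, 0, 0.36]
  ]
}}

```text
time: 10.52
position: [0.4707, -0.1448, 0.082]
tool_rot: [[0.999, -0.0, 0.032], [-0.032, 0.0, 0.999], [-0.0, -1.0, -0.0]]
wrist_force: [0.5, 0.0, -1.2]
width: 0.0306
```

```bash
cat >> h.py <<'E'
def tube(name):
    # bright pixels on/near mat: row-wise centre gives tilt in the side view
    im=cv2.blur(snap("side",name),(3,3)).astype(int); b=cv2.blur(cv2.imread("pics/s0.png")[...,::-1],(3,3)).astype(int)
    m=((abs(im-b).max(2)>14)&(im.mean(2)>75)); m[:,:340]=0;m[:,440:]=0
    for v in range(218,292,4):
        u=np.nonzero(m[v])[0]
        if len(u): print(v,u.min(),u.max(),len(u),end=" | ")
    print()
E
python3 - <<'E'
from h import *
foot("s15");tube("s16");print(proj("side",[[.471,-.145,z] for z in (.003,.04,.08,.11)]))
E
```

```text
cyl [371, 222, 42, 63, 1100] [397.8 255. ]
w 0.03113744823246439
218 366 393 4 | 222 371 392 4 | 226 371 391 9 | 230 371 414 13 | 234 377 412 15 | 238 400 414 15 | 242 399 414 16 | 246 398 412 15 | 250 397 411 15 | 254 398 410 12 | 258 397 409 11 | 262 396 410 15 | 266 389 407 19 | 270 384 410 27 | 274 383 411 29 | 278 385 413 29 | 282 387 409 23 | 
[[376.8, 263.3], [378.4, 251.8], [380.2, 238.9], [381.6, 228.9]]
```

>>> {"fn": "arm_command", "kwargs": {
  "commands": [
    [0, 0, 0, 0, 0.36],
    [0, 0, 0, 0, 0.36],
    [0, 0, 0, 0, 0.36],
    [0, 0, 0, 0, 0.36]
  ]
}}

```text
time: 10.95
position: [0.4708, -0.1448, 0.0821]
tool_rot: [[0.999, -0.0, 0.032], [-0.032, 0.0, 0.999], [-0.0, -1.0, 0.0]]
wrist_force: [0.9, -0.4, 0.1]
width: 0.0307
```

```bash
python3 - <<'E'
from h import *
tube("s17");print(plane("side",[[398,275]],.005),proj("side",[plane("side",[[398,275]],.005)[0]+[0,0,z] for z in(0,.05,.1,.145)]))
im=cv2.imread("pics/s17.png");t=snap("top","t17")[...,::-1]
cv2.imwrite("pics/c17.png",np.hstack([cv2.resize(im[160:300,320:460],None,fx=2.8,fy=2.8),cv2.resize(t[150:290,340:480],None,fx=2.8,fy=2.8)]))
E
```

```text
218 366 393 4 | 222 371 392 4 | 226 371 410 17 | 230 372 410 14 | 234 377 411 17 | 238 397 411 15 | 242 396 410 15 | 246 396 409 14 | 250 396 408 13 | 254 396 407 10 | 258 395 406 12 | 262 395 407 13 | 266 390 407 18 | 270 384 410 27 | 274 383 411 29 | 278 385 412 28 | 282 387 408 22 | 
[[ 0.47237074 -0.20790158  0.005     ]] [[398.0, 275.0], [400.8, 259.3], [403.7, 242.7], [406.5, 227.0]]
```

View pics/c17.png

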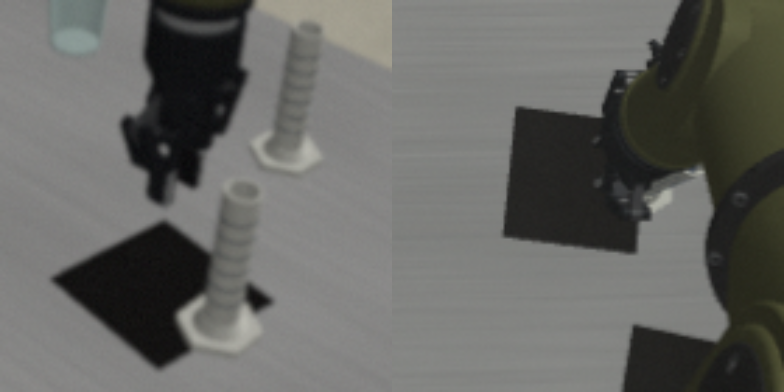

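It slipped out of the loose grip and now stands upright, but at the mat's right-hand edge, about 60 mm off centre in −y. I'll open the jaws, slide over the tube, grip it firmly and carry it back.

>>> {"fn": "arm_command", "kwargs": {
  "commands": [
    [0, 0, 0, 0, 0.8],
    [0, 0, 0, 0, 0.8],
    [0, 0, 0, 0, 0.8],
    [0, 0, 0, 0, 0.8],
    [2, 2, -10, 0, 0.8],
    [3, 2, -22, 0, 0.8],
    [3, 2, -34, 0, 0.8],
    [3, 2, -46, 0, 0.8],
    [3, 2, -55, 0, 0.8],
    [3, 2, -59, 0, 0.8],
    [3, 2, -59, 0, 0.8],
    [3, 2, -59, 0, 0.8]
  ]
}}

```text
time: 12.05
position: [0.4717, -0.204, 0.08]
tool_rot: [[0.999, -0.0, 0.033], [-0.033, 0.0, 0.999], [-0.0, -1.0, 0.0]]
wrist_force: [0.5, 0.1, 0.2]
width: 0.0685
```

```bash
python3 - <<'E'
from h import *
tube("s18");s=env.state();print(s["position"],s["wrist_force"])
E
```

```text
218 383 423 8 | 222 383 420 5 | 226 382 419 15 | 230 382 418 14 | 234 385 416 17 | 238 388 411 15 | 242 387 410 16 | 246 396 409 14 | 250 396 409 14 | 254 396 407 10 | 258 395 406 12 | 262 395 407 13 | 266 390 407 18 | 270 384 410 27 | 274 383 411 29 | 278 385 412 28 | 282 387 408 22 | 
[ 0.47178612 -0.2035012   0.08000454] [-0.29516888 -0.23604101  0.02513955]
```

>>> {"fn": "arm_command", "kwargs": {
  "commands": [
    [0, 0, 0, 0, 0.5],
    [0, 0, 0, 0, 0.38],
    [0, 0, 0, 0, 0.28],
    [0, 0, 0, 0, 0.28],
    [0, 0, 0, 0, 0.28],
    [0, 0, 0, 0, 0.28]
  ]
}}

```text
time: 12.6
position: [0.4719, -0.2038, 0.0801]
tool_rot: [[0.999, -0.0, 0.032], [-0.032, 0.0, 0.999], [-0.0, -1.0, 0.0]]
wrist_force: [-0.1, -0.2, -0.4]
width: 0.0301
```

>>> {"fn": "arm_command", "kwargs": {
  "commands": [
    [0, -4, 0, 0, 0.28],
    [0, -10, 0, 0, 0.28],
    [0, -12, 0, 0, 0.28],
    [0, -12, 0, 0, 0.28]
  ]
}}

```text
time: 12.93
position: [0.4724, -0.2042, 0.093]
tool_rot: [[0.999, 0.002, 0.032], [-0.032, -0.001, 0.999], [0.002, -1.0, -0.001]]
wrist_force: [0.0, 0.5, -2.2]
width: 0.0304
```

```bash
python3 - <<'E'
from h import *
tube("s19");s=env.state();print(s["position"],s["wrist_force"])
E
```

```text
218 386 419 4 | 222 387 414 9 | 226 389 408 5 | 230 394 413 10 | 234 393 413 13 | 238 394 412 12 | 242 397 411 15 | 246 397 411 15 | 250 396 409 14 | 254 397 408 10 | 258 396 405 10 | 262 390 410 21 | 266 385 411 27 | 270 385 414 30 | 274 387 414 28 | 278 389 409 21 | 282 393 402 3 | 
[ 0.4721958  -0.20407875  0.09263439] [ 0.13697583  0.44874287 -1.36704712]
```

Lifted: the foot rows rose about 4 px. I'll carry it +60 mm and lower until contact.

>>> {"fn": "arm_command", "kwargs": {
  "commands": [
    [0, 0, 6, 0, 0.28],
    [0, 0, 16, 0, 0.28],
    [0, 0, 28, 0, 0.28],
    [0, 0, 40, 0, 0.28],
    [0, 0, 51, 0, 0.28],
    [0, 0, 58, 0, 0.28],
    [0, 0, 60, 0, 0.28],
    [0, 0, 60, 0, 0.28],
    [0, 5, 60, 0, 0.28],
    [0, 9, 60, 0, 0.28],
    [0, 11, 60, 0, 0.28],
    [0, 11, 60, 0, 0.28]
  ]
}}

```text
time: 13.98
position: [0.4733, -0.1444, 0.0804]
tool_rot: [[0.999, -0.001, 0.033], [-0.033, 0.0, 0.999], [-0.001, -1.0, 0.0]]
wrist_force: [-0.3, 0.3, -0.3]
width: 0.0297
```

```bash
python3 - <<'E'
from h import *
tube("s20");s=env.state();print(s["position"],s["wrist_force"])
E
```

```text
218 367 389 7 | 222 372 391 10 | 226 372 391 12 | 230 372 390 12 | 234 376 389 14 | 238 380 389 10 | 242 377 384 8 | 246 376 389 14 | 250 376 387 12 | 254 371 387 17 | 258 365 391 27 | 262 365 393 29 | 266 367 394 28 | 270 369 390 22 | 274 382 385 4 | 
[ 0.47340456 -0.14436886  0.08061039] [ 0.23406457 -0.92242125 -0.66126699]
```

>>> {"fn": "arm_command", "kwargs": {
  "commands": [
    [0, 1, 0, 0, 0.28],
    [0, 2, 0, 0, 0.28],
    [0, 2, 0, 0, 0.28],
    [0, 2, 0, 0, 0.35],
    [0, 2, 0, 0, 0.36],
    [0, 2, 0, 0, 0.37],
    [0, 2, 0, 0, 0.4],
    [0, 2, 0, 0, 0.5],
    [0, 2, 0, 0, 0.7],
    [0, 2, 0, 0, 0.8],
    [0, 2, 0, 0, 0.8],
    [0, 2, 0, 0, 0.8]
  ]
}}

```text
time: 15.03
position: [0.4738, -0.1439, 0.079]
tool_rot: [[0.999, -0.0, 0.032], [-0.032, -0.0, 0.999], [-0.0, -1.0, -0.0]]
wrist_force: [-1.0, -0.5, 0.2]
width: 0.0685
```

>>> {"fn": "arm_command", "kwargs": {
  "commands": [
    [0, -10, 0, 0, 0.8],
    [0, -30, 0, 0, 0.8],
    [0, -60, 0, 0, 0.8],
    [0, -90, 0, 0, 0.8],
    [0, -120, 0, 0, 0.8],
    [0, -120, 40, 0, 0.8],
    [0, -120, 80, 0, 0.8],
    [0, -120, 120, 0, 0.8],
    [0, -120, 160, 0, 0.8],
    [0, -120, 160, 0, 0.8],
    [0, -120, 160, 0, 0.8]
  ]
}}

```text
time: 15.95
position: [0.4788, 0.0187, 0.199]
tool_rot: [[1.0, -0.0, 0.026], [-0.026, 0.001, 1.0], [-0.0, -1.0, 0.001]]
wrist_force: [-0.0, -0.2, -0.6]
width: 0.0685
```

```bash
python3 - <<'E'
from h import *
tube("s21");print(plane("side",[[379,263.5]],.005),proj("side",[[.471,-.149,z] for z in(.003,.05,.1,.153)]))
im=snap("top","t21").astype(int);r=im[150:250,360:450]
m=(r.min(2)>80).astype(np.uint8)
for v in range(26,104-14,6): 
    u=np.nonzero(r[v].mean(1)>70)[0]; print(v+150,"".join("#" if x>150 else "+" if x>70 else "." for x in r[v].mean(1)[10:80]))
b=cv2.imread("pics/s0.png")[...,::-1].astype(int);d=abs(cv2.blur(snap("side","s22"),(3,3)).astype(int)-cv2.blur(b.astype(np.uint8),(3,3))).max(2)
print("stand/beaker diff",(d[160:225,405:440]>25).sum(),(d[140:182,330:362]>25).sum())
E
```

```text
218 379 383 5 | 222 378 390 13 | 226 378 391 14 | 230 377 390 14 | 234 377 389 13 | 238 380 389 10 | 242 377 384 8 | 246 377 389 13 | 250 376 388 13 | 254 371 388 18 | 258 366 391 26 | 262 366 394 29 | 266 367 394 28 | 270 370 391 22 | 274 383 384 2 | 
[[ 0.47233655 -0.15056281  0.005     ]] [[378.1, 264.1], [380.2, 249.4], [382.5, 233.1], [385.0, 214.7]]
176 .................................++++++++++++++++++++++++++++++++...++
182 ..................................+++++++++++++++++++++++++++++++++...
188 .....................................+.+++++++++++++++++++++++++++++++
194 .......................................+++++++++++++++++++++++++++++++
200 ..........................................++++++++++++++++++++++++++++
206 ..........................................++++++++++++++++++++++++++++
212 ++.........................................+.+++++++++++++++++++++++++
218 ...+.........................................+++++++++++++++++++++++++
224 +++++..........................................+++++++++++++++++++++++
230 +++++++..........................................+++++++++++++++++++++
236 ++++++++...........................................+++++++++++++++++++
stand/beaker diff 0 128
```

The cylinder is standing and centred in the side view. The arm blocks the top view and possibly the beaker, so I'll move clear for a final check.

>>> {"fn": "arm_command", "kwargs": {
  "commands": [
    [0, -10, 35, 0, 0.8],
    [0, -20, 70, 0, 0.8],
    [0, -30, 105, 0, 0.8],
    [0, -30, 140, 0, 0.8],
    [0, -30, 175, 0, 0.8],
    [0, -30, 210, 0, 0.8],
    [0, -30, 245, 0, 0.8],
    [0, -30, 260, 0, 0.8],
    [0, -30, 260, 0, 0.8],
    [0, -30, 260, 0, 0.8]
  ]
}}

```text
time: 16.93
position: [0.4877, 0.2747, 0.2286]
tool_rot: [[0.999, -0.0, 0.033], [-0.033, -0.001, 0.999], [-0.0, -1.0, -0.001]]
wrist_force: [1.3, -0.6, -0.1]
width: 0.0682
```

```bash
python3 - <<'E'
from h import *
tube("s23")
for cam,o,boxes in(("side","s0",[(160,225,405,440),(140,182,330,362)]),("top","t0",[(100,150,375,410),(105,145,280,310)])):
    b=cv2.blur(cv2.imread(f"pics/{o}.png")[...,::-1],(3,3)).astype(int);im=snap(cam,cam+"24");d=abs(cv2.blur(im,(3,3)).astype(int)-b).max(2)
    print(cam,[int((d[a:c,e:f]>25).sum()) for a,c,e,f in boxes])
g=im.mean(2)[180:250,370:440]
for v in range(0,70,4): print(v+180,"".join("#" if x>140 else "+" if x>70 else "." for x in g[v]))
v,u=np.nonzero(cv2.inRange(im[190:236,385:426],(70,)*3,(255,)*3)); print("top white",u.min()+385,u.max()+385,v.min()+190,v.max()+190)
print("expect foot/rim",proj("top",[[.4717,-.1427,.007],[.4717,-.1427,.153]]))
E
```

```text
218 379 383 5 | 222 378 390 13 | 226 378 391 14 | 230 377 390 14 | 234 377 389 13 | 238 380 389 10 | 242 377 384 8 | 246 377 389 13 | 250 376 388 13 | 254 371 388 18 | 258 366 391 26 | 262 366 394 29 | 266 367 394 28 | 270 370 391 22 | 274 383 384 2 | 
side [0, 0]
top [0, 0]
180 ++++++++++++++++++++++++++++++++++++++++++++++++++++++++++++++++++++++
184 ++++++++++++++++++++++++++++++++++++++++++++++++++++++++++++++++++++++
188 +++++++++++++++..+++++++++++++++++++++++++++++++++++++++++++++++++++++
192 ++++++++++++++.................................+++++++++++++++++++++++
196 ++++++++++++++..............................................++++++++++
200 +++++++++++++..................................+#++++++#+...++++++++++
204 +++++++++++++...................++########++++#++....++++++.++++++++++
208 ++++++++++++...............+#########+++++++++++#+++++++#..+++++++++++
212 ++++++++++++...............+###++++++++++++++++++++........+++++++++++
216 ++++++++++++...............+###+++++++++++++++####.........+++++++++++
220 +++++++++++.................+######+++++++++#####+.........+++++++++++
224 +++++++++++........................+######+...............++++++++++++
228 ++++++++++................................................++++++++++++
232 ++++++++++................................................++++++++++++
236 ++++++++++++++++++++++++.................................+++++++++++++
240 ++++++++++++++++++++++++++++++++++++++++++++++++++++++++++++++++++++++
244 ++++++++++++++++++++++++++++++++++++++++++++++++++++++++++++++++++++++
248 ++++++++++++++++++++++++++++++++++++++++++++++++++++++++++++++++++++++
top white 385 425 190 235
expect foot/rim [[405.5, 213.3], [419.0, 203.9]]
```

```bash
python3 -c "
from station import env
env.close_job()"
```

```text
the job is handed in; nothing more can be done
```

The fallen cylinder is now standing upright on its foot on the far black mat, released, with the arm well clear. I handed the job in at about 17 s of the 35 s allowed.

**How it went:**
- I gripped the tube near its rim and carried it over the mat. There I eased the grip until it pivoted foot-down.
- It slipped out of that loose grip and came to rest upright, but half over the mat's edge.
- I gripped it again firmly, moved it 60 mm towards the centre, set it down and let go.

**Last checks:**
- **Position:** the side view puts the foot centre within about 3 mm of the mat's centre. The top view puts it about 9 mm off along y. They disagree slightly, but both are inside the 36 mm limit, and the whole foot is on the mat.
- **Upright and still:** the side view's tube edges follow the projected vertical, and they did not change between two pictures about 1 s apart.
- **Other objects:** the standing cylinder and the beaker show no change in either camera.

**What went wrong on the way:**
- The first two grasp attempts closed too high on the tube. The fingertips appeared to sit roughly 20–30 mm above the reported TCP height, so I found the right height from the pictures and by watching the force.
- The largest wrist force I saw was about 10 N.

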